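# Draw the spring test stand up to the setting rod

## Robot

A 6-joint arm with a two-finger parallel gripper is mounted at the origin on a cart in front of the work surface, level with it; the furniture and walls round the work are solid. World frame = base frame: x ahead of the robot, y to its left, z up, the work surface at z = 0. Lengths are in m, angles in rad, forces in N, time in s.
With the tool pointing down it reaches from about 0.375 to 0.9 m from the base axis. Payload 3.1 kg.
Tool frame: the origin (TCP) lies between the finger pads; the fingertips stand 19 mm ahead of it and the grasp point (between the pads) is the TCP; z points along the fingers, y is the direction in which the jaws open and shut (so a half turn about z gives the same grasp; the last joint's range is limited). The gripper opens to 87 mm and grips with 3 to 60 N. Pads are 19 mm wide; open, the fingers measure 117 mm over their backs; the gripper's body (75 mm by 190 mm) begins 51 mm behind the grasp point.
Start: joints at [1.111, 0.527, 1.433, -0, 1.181, -0.178], TCP at [0.174, 0.6, 0.242] pointing down, gripper open.
Joint ranges: [-3.08, 3.08], [-0.75, 2.2], [0.22, 2.44], [-1.43, 4.57], [0, 2.65], [-2.85, 2.85]. Speed limits (rad/s): [2.79, 2.79, 3.14, 3.14, 3.14, 3.14].

## Interface

Orientations are given as a unit quaternion [x, y, z, w].
In Python, from rig import robot gives the robot as it stands.
- The arm moves only by the tool apply_moves, never from a script. Its argument "series" is a list of rows, each a list of 7 numbers: the shift along the tool's x, y, z in cm, then the turn, a rotation vector about the tool's x, y, z in degrees, then the opening, from 0 (shut) to 1 (fully open). In form: [[dx, dy, dz, rx, ry, rz, grip], ...]. A call has 1 to 5 rows; each row is the pose to reach, as a shift and turn from the pose commanded when the call began, along the tool's axes at that moment; what a row does not reach only later rows make up. A row lasts 1/12 s, in which the tool goes at most 41.7 mm and 7.16 degrees, less where a joint would pass 70% of its speed; a pose out of reach is approached as far as the arm can. A call with a gripper value outside its range is refused whole. The fingers move at their own pace and stop on an object; "newtons" is the grip in N (left out, the last holds). Time passes only in rows, so rows that repeat a pose let the fingers close. It gives the time, the measured TCP pose, the force and the opening at its end, in the units of the state.
- robot.get_obs(): the state, without advancing time (a new reading comes with each control period).
- robot.camera(name): name is "scene" or "side" or "wrist"; returns the picture (400x640x3 uint8, red, green, blue); there is no depth.
- robot.camera_params(name): a dict with "mtx" (3x3 intrinsics, pixels), "D" ([k1, k2, p1, p2, k3] as OpenCV has them; the pictures are not rectified), "origin" and "rotation" of the camera in the world. Camera axes: x right, y down, z forward; pixel columns grow to the right and rows downward; lengths in m; the calibration is good to about 2 mm. A picture is of the moment at which its call begins: read the wrist's pose just before it. camera_params takes no time and is no camera call; for the wrist camera it gives the pose at the moment of the call.
- robot.hand_in(): hands the job in, once; it reports no verdict.
The state is a dict: "time": time; "q": joint angles; "joint_velocities": joint speeds; "joint_torque": joint torques, N m; "position": TCP position; "tool_rot": TCP orientation; "ft_force": force on the tool from outside, world axes, zero at the start; "moment": the same for the moment, N m; "grip_width": finger opening in m.
Only numpy, scipy, OpenCV 4.12 (cv2) and the standard library are available. Lean on these libraries where they do the work, as an engineer would, in place of code of your own. Each camera call takes 0.05 s, during which the arm holds its last target. There are 200 camera calls.

## Task

Set up the spring test stand: take the longer of the two setting rods out of the rack and push it all the way down into the stand's narrow tube, then let go of it. Then pull the sprung draw rod up by its knob, against its spring, until the top of its pointer is level with the top of the setting rod, and finish while still holding it there. Leave the shorter rod in the rack, and do not disturb the tools lying around.

Things in the scene. Friction and masses are not known exactly. Their poses are not given: they have to be found in the camera images.
- test_stand: Spring test stand, fixed: grey base plate 85 (x) x 165 (y) x 12 mm. Origin at the centre of its underside, z up. At its y = -45 mm an aluminium barrel, 35 mm diameter, 95 mm high, out of which the draw rod slides; at y = +45 mm a narrow steel tube, 21 mm outside, bore 13 mm, with a flared mouth 31 mm outside. Stands left or right of the rack.
- tube_floor (a point): Centre of the narrow tube's inner floor, 16 mm above the bench (bore 69 mm deep). Axes as the stand's.
- tube_mouth (a point): Centre of the narrow tube's mouth, 85 mm above the bench.
- draw_rod: Draw rod with a pointer arm and a black knob, slides straight up out of the barrel by up to 75 mm; an inner spring pulls it back down (about 5 N at rest, 12 N at 50 mm). Origin on its axis, level with the bench top at rest, rising with it; axes as the stand's.
- pointer_top (a point): Top face of the draw rod's flat pointer arm (4 mm thick) near its tip, 105 mm above the bench at rest. The arm reaches along the stand's +y to within 8 mm of the setting rod's head. The long setting rod's top is at 155 mm when it is fully home, so the draw rod must come up 50 mm.
- pull_grip (a point): Point on the axis of the draw rod's knob at which to grip it, 142 mm above the bench at rest. The knob is a black round stem, 16 mm in diameter, at heights 118 to 160 mm at rest, with a flange 26 mm in diameter on top, at 160 to 168 mm.
- rod_rack: Aluminium rack block, fixed to the bench, 55 (its x) x 140 (its y) x 60 mm high, origin at the centre of its underside; two holes of 12 mm, 45 mm deep, at its y = -45 and +45 mm, in which the two setting rods stand upright, either one in either hole.
- long_rod: Longer setting rod, steel, 139 mm in all: shaft 10 mm diameter and 109 mm long, with slightly tapered foot, then a head 18 mm in diameter and 30 mm high to grip it by. Origin at the centre of its foot, z along the rod towards the head. Loose, about 70 g; in the rack its foot is 15 mm above the bench.
- long_rod_top (a point): Centre of the top face of the longer setting rod's head, 139 mm from its foot.
- short_rod: Shorter setting rod, 112 mm in all: shaft 10 mm diameter and 82 mm long, the same head. Origin at the centre of its foot. Stays in the rack.
- marker: Marker pen lying on the bench, 14 x 127 x 14 mm, origin centre of underside. Leave it alone.
- drift_punch: Brass drift punch lying on the bench, 13 x 104 x 13 mm, origin centre of underside. Leave it alone.
- tape_roll: Roll of tape lying flat on the bench, 54 mm diameter, 16 mm high, origin centre of underside. Leave it alone.
- caliper: Caliper lying on the bench, 67 x 230 x 13 mm, origin centre of underside. Leave it alone.
There are look-alikes about, which are no part of the job. Of the things that look like the rod_rack, the larger one is meant.

How it is judged:
On the way:
1. the longer setting rod is fully home in the narrow tube and let go, with the draw rod still down (horizontal distance between long_rod and tube_floor below 0.005 m and z of long_rod in the frame of tube_floor below 0.003 m and angle between long_rod's own z axis and vertical below 0.1 rad and contact force between the fingers and long_rod below 0.1 N and z of pointer_top in the frame of tube_floor below 0.104 m), for 0.2 s.
At the end, for the whole second after the job is handed in: The longer setting rod stands in the narrow tube, its foot within 3 mm of the tube's floor, untouched by robot and draw rod; the gripper's fingers hold the draw rod still with the top of its pointer level with the top of the setting rod within 5 mm; the shorter rod stands in the rack (horizontal distance between long_rod and tube_floor below 0.005 m and z of long_rod in the frame of tube_floor below 0.003 m and angle between long_rod's own z axis and vertical below 0.1 rad and z of short_rod in the frame of rod_rack below 0.02 m and horizontal distance between short_rod and rod_rack below 0.051 m and z of pointer_top in the frame of tube_floor between 0.134 and 0.144 m and linear speed of draw_rod below 0.01 m/s and contact force between the fingers and draw_rod above 2 N and contact force between each of the arm, the fingers, draw_rod and long_rod below 0.2 N); the arm keeps its last pose, push and grip.
It fails at once if the shorter rod is taken out of the rack (z of short_rod in the frame of rod_rack above 0.04 m).
It fails at once if a tool lying around is moved by more than 3 cm (distance of any of marker, drift_punch, tape_roll, caliper from where it was at the start of the episode above 0.03 m).
It also fails if it takes over 64 s, if anything falls off the work surface, if the arm or the gripper's body presses on something with over 40 N, if the wrist force passes 120 N, or if a joint passes its speed limit or range.

## Working session

There is one attempt and no reset: what is moved stays moved. The work goes in short steps, Python scripts to look and compute and a tool call to move; the robot and the scene stay as the last step left them, time stands still between calls to the robot, and variables do not carry over. Pictures are saved under pics/ and viewed, about 8 in all and at most 12, crops included, and the job is handed in when it is done.

Besides the shell and the picture viewer there is one more tool, called as name([rows], argument=value, ...), one row to a line, values as JSON. apply_moves: Moves the arm, as the interface text tells. Its arguments: {"type":"object","properties":{"series":{"type":"array"},"newtons":{"type":"number"}},"required":["series"]}

```bash
mkdir -p pics; cat > h.py <<'E'
import numpy as np, cv2
from rig import robot
def snap(n,f):
    p=robot.camera_params(n); im=robot.camera(n); cv2.imwrite(f'pics/{f}.png',im[...,::-1]); return im,p
def ray(p,u,v):
    x,y=cv2.undistortPoints(np.array([[[u,v]]],float),np.array(p['mtx'],float),np.array(p['D'],float))[0,0]
    return np.array(p['origin']),np.array(p['rotation'])@[x,y,1]
def atz(p,u,v,z):
    o,d=ray(p,u,v); return o+d*(z-o[2])/d[2]
def proj(p,X):
    R=np.array(p['rotation']); c=(np.atleast_2d(X)-p['origin'])@R
    return cv2.projectPoints(c,np.zeros(3),np.zeros(3),np.array(p['mtx'],float),np.array(p['D'],float))[0][:,0]
E
python3 - <<'E'
from h import *
for n in ('scene','side','wrist'):
    im,p=snap(n,n+'0'); print(n,p)
print(robot.get_obs())
E
```

```text
scene {'mtx': array([[436.54851747,   0.        , 323.11461949],
       [  0.        , 436.54851747, 197.46271887],
       [  0.        ,   0.        ,   1.        ]]), 'D': array([-0.0554418,  0.       ,  0.       ,  0.       ,  0.       ]), 'origin': array([-0.03190301, -1.07444395,  0.65254024]), 'rotation': array([ 0.80962865, -0.22843041,  0.14729615, -0.52021615])}
side {'mtx': array([[477.46752917,   0.        , 314.88743101],
       [  0.        , 477.46752917, 201.07680164],
       [  0.        ,   0.        ,   1.        ]]), 'D': array([-0.07807791,  0.        ,  0.        ,  0.        ,  0.        ]), 'origin': array([-0.01991994,  1.06698671,  0.97659907]), 'rotation': array([-0.18705491,  0.86022324, -0.4603301 ,  0.11455402])}
wrist {'mtx': array([[295.18340268,   0.        , 324.94496633],
       [  0.        , 295.18340268, 193.56370934],
       [  0.        ,   0.        ,   1.        ]]), 'D': array([-0.05607079,  0.        ,  0.        ,  0.        ,  0.        ]), 'origin': array([0.10984578, 0.61906923, 0.38314879]), 'rotation': array([0.79352351, 0.59594472, 0.07308915, 0.0991378 ])}
{'time': 0.15, 'q': array([ 1.11048457e+00,  5.28265661e-01,  1.43359223e+00, -9.35697242e-06,
        1.18138748e+00, -1.78495050e-01]), 'joint_velocities': array([-1.02254021e-03, -2.58242193e-03, -3.74550312e-03, -5.17688953e-04,
       -2.40607707e-03, -4.98305409e-05]), 'joint_torque': array([ 1.16794061e-03, -4.40430772e+01, -1.76843172e+01,  6.34034118e-02,
        5.52673463e-02, -1.00094821e-04]), 'position': array([0.17354992, 0.5998804 , 0.2407934 ]), 'tool_rot': array([ 1.40440714e-01,  9.90088745e-01, -7.85921355e-04, -2.55368496e-04]), 'ft_force': array([-0.42238267,  0.10736197, -0.56939506]), 'moment': array([-0.03328952, -0.02377885,  0.00801972]), 'grip_width': 0.08714242610281736}
```

View pics/scene0.png

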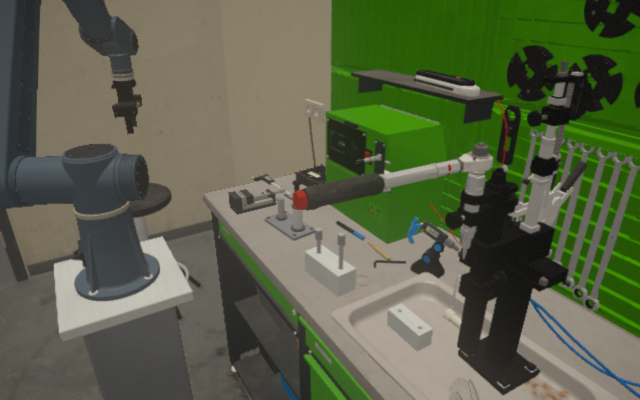

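View pics/side0.png

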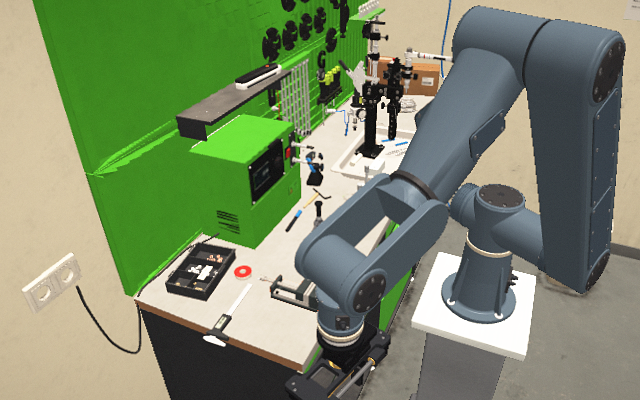

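The scene view shows the rack with both rods at (330,268); the rod at (341,240) looks taller than the one at (319,235). The stand is at (290,225), and a small look-alike block sits in the sink at (410,325). A boom with a red tip at (300,200) partly hides the stand.

```bash
sed -i "s/np.array(p\['rotation'\])@/RM(p)@/; s/R=np.array(p\['rotation'\])/R=RM(p)/" h.py; sed -i '2a from scipy.spatial.transform import Rotation as Ro\ndef RM(p): return Ro.from_quat(p["rotation"]).as_matrix()' h.py
python3 - <<'E'
from h import *
p=robot.camera_params('scene')
for n,u,v,z in (('rodtopA',341,236,.154),('rodtopB',319,231,.127),('rackleftcorner',305,250,.06),('rackbottom',354,291,0),('standfront',293,237,.012),('standleft',265,222,.012),('tip',300,200,.25),('boomjoint',480,155,.3),('sinkblock',410,320,-.02)):
    print(n,atz(p,u,v,z).round(3))
im=cv2.imread('pics/scene0.png')[150:310,220:420]
cv2.imwrite('pics/c1.png',cv2.resize(im,None,fx=4,fy=4,interpolation=cv2.INTER_CUBIC)[:600])
E
```

```text
rodtopA [ 0.463 -0.348  0.154]
rodtopB [ 0.457 -0.259  0.127]
rackleftcorner [ 0.436 -0.223  0.06 ]
rackbottom [ 0.492 -0.367  0.   ]
standfront [ 0.48  -0.072  0.012]
standleft [0.449 0.058 0.012]
tip [ 0.379 -0.308  0.25 ]
boomjoint [ 0.84  -0.403  0.3  ]
sinkblock [ 0.554 -0.504 -0.02 ]
```

View pics/c1.png

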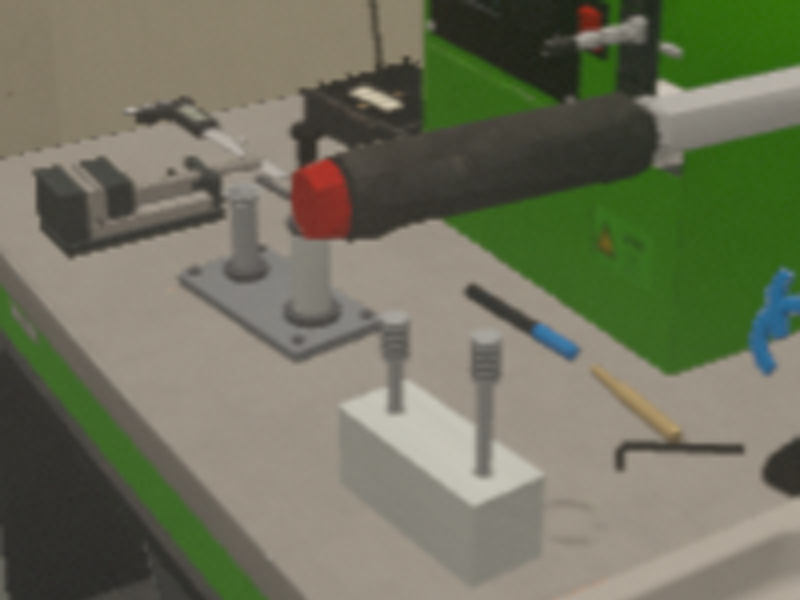

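The close crop confirms that the rod on the near side of the scene camera (image (341,236)) is longer, with more shaft showing. The two heads come out 0.09 m apart, matching the rack. The knob is hidden behind the red-tipped boom, so I'll locate that boom before moving.

```bash
python3 - <<'E'
from h import *
ps=robot.camera_params('scene');pd=robot.camera_params('side')
for uv in ((300,200),(385,183),(470,165)):
    print(uv)
    o,d=ray(ps,*uv)
    for t in (.5,.6,.7,.8,.9,1.0,1.1,1.2): 
        X=o+d*t; print(X.round(2),proj(pd,X)[0].round(0))
im=cv2.imread('pics/side0.png')[20:200,260:480]
a=cv2.resize(im,None,fx=2.2,fy=2.2,interpolation=cv2.INTER_CUBIC)
b=cv2.imread('pics/wrist0.png');b=cv2.resize(b,(316,197))
c=np.zeros((600,800,3),np.uint8);c[:a.shape[0],:a.shape[1]]=a;c[400:597,484:800]=b
cv2.imwrite('pics/c2.png',c)
E
```

```text
(300, 200)
[ 0.18 -0.67  0.44] [476.  66.]
[ 0.23 -0.59  0.4 ] [458.  83.]
[ 0.27 -0.51  0.36] [440. 101.]
[ 0.31 -0.43  0.32] [420. 119.]
[ 0.35 -0.35  0.27] [400. 137.]
[ 0.4  -0.27  0.23] [380. 156.]
[ 0.44 -0.19  0.19] [359. 176.]
[ 0.48 -0.11  0.15] [337. 197.]
(385, 183)
[ 0.27 -0.72  0.46] [455.  55.]
[ 0.33 -0.65  0.42] [433.  69.]
[ 0.39 -0.58  0.38] [411.  83.]
[ 0.45 -0.5   0.34] [388.  98.]
[ 0.51 -0.43  0.31] [365. 112.]
[ 0.57 -0.36  0.27] [341. 127.]
[ 0.63 -0.29  0.23] [317. 143.]
[ 0.69 -0.22  0.19] [293. 158.]
(470, 165)
[ 0.36 -0.76  0.48] [434.  45.]
[ 0.44 -0.7   0.44] [409.  56.]
[ 0.51 -0.64  0.41] [384.  67.]
[ 0.59 -0.57  0.37] [358.  79.]
[ 0.67 -0.51  0.34] [332.  90.]
[ 0.75 -0.45  0.31] [307. 102.]
[ 0.83 -0.39  0.27] [281. 113.]
[ 0.91 -0.33  0.24] [256. 125.]
```

View pics/c2.png

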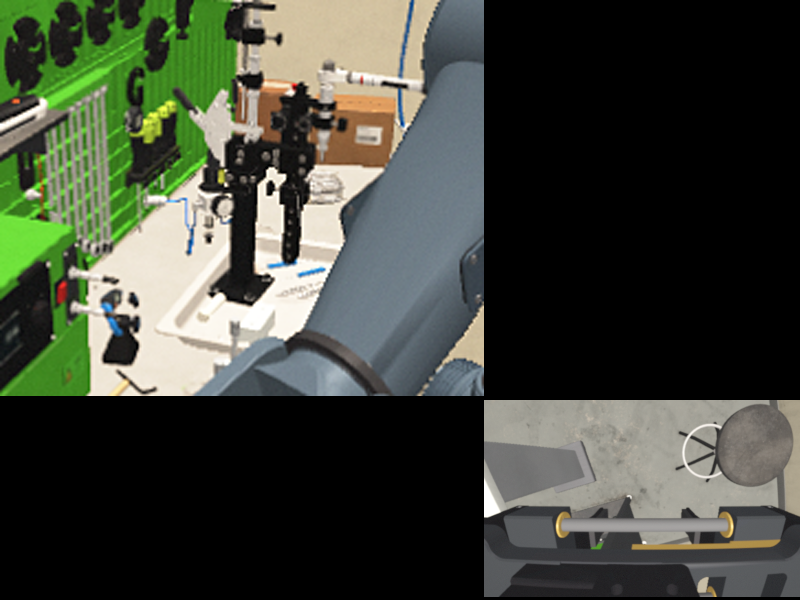

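The boom triangulates to about y≈-0.7, z≈0.44, clear of the work. I'll swing over towards the stand in an arc.

apply_moves([
  [-4,-1,-1.5,0,0,0,1],
  [-8,-2,-3,0,0,0,1],
  [-12,-3,-4.5,0,0,0,1],
  [-16,-4,-6,0,0,0,1],
  [-20,-4.6,-6,0,0,0,1],
])

```text
time: 0.57
position: [0.348, 0.5033, 0.3037]
tool_rot: [0.14, 0.99, 0.002, 0.001]
ft_force: [-0.3, 1.5, 0.6]
grip_width: 0.087
```

apply_moves([
  [-3,-2.8,0,0,0,0,1],
  [-6,-5.6,0,0,0,0,1],
  [-9,-8.4,0,0,0,0,1],
  [-12,-11.2,0,0,0,0,1],
  [-15,-14,0,0,0,0,1],
])

```text
time: 0.98
position: [0.4522, 0.3256, 0.3008]
tool_rot: [0.14, 0.99, -0.0, -0.0]
ft_force: [0.3, 0.6, 0.6]
grip_width: 0.0869
```

apply_moves([
  [-1.5,-3.7,0,0,0,0,1],
  [-3,-7.4,0,0,0,0,1],
  [-4.5,-11.1,0,0,0,0,1],
  [-6,-14.8,0,0,0,0,1],
  [-7.5,-18.5,0,0,0,0,1],
])

```text
time: 1.4
position: [0.472, 0.127, 0.301]
tool_rot: [0.14, 0.99, -0.0, -0.0]
ft_force: [0.6, 0.5, -0.2]
grip_width: 0.0868
```

apply_moves([
  [0,0,0,0,0,0,1],
  [0,0,0,0,0,0,1],
])

```text
time: 1.57
position: [0.4726, 0.1269, 0.301]
tool_rot: [0.143, 0.99, 0.0, -0.0]
ft_force: [0.6, 0.4, -0.2]
grip_width: 0.0867
```

```bash
python3 - <<'E'
from h import *
print(robot.get_obs()['position'],robot.get_obs()['tool_rot'],robot.get_obs()['q'])
w,p=snap('wrist','w1');print(p['origin'],RM(p)[:,2]);s,_=snap('side','s1')
b=np.zeros((600,800,3),np.uint8)
b[:350,:560]=cv2.resize(w,(560,350))[...,::-1]; b[350:600,:400]=cv2.resize(s,(400,250))[...,::-1]
cv2.imwrite('pics/c3.png',b)
E
```

```text
[0.47264513 0.12690333 0.30098803] [ 1.42923390e-01  9.89733719e-01  1.01479223e-04 -2.43523665e-04] [ 3.33315558e-02  2.70281273e-01  1.68723075e+00  3.08136232e-04
  1.18452443e+00 -1.25075191e+00]
[0.40902208 0.14620959 0.44349321] [ 0.23421683 -0.06945063 -0.96970051]
```

View pics/c3.png

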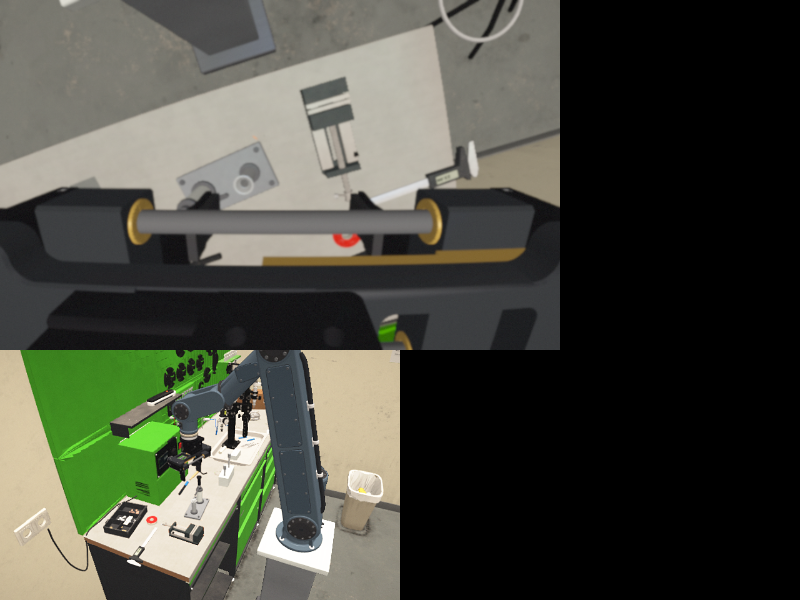

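The wrist view shows the stand at crop (228,180) with the tube mouth at (245,185), but the gripper cuts off the knob. I'll check the cabinet's clearance and then move further out for a full view.

```bash
python3 - <<'E'
from h import *
p=robot.camera_params('scene');w=robot.camera_params('wrist')
for u,v in ((388,243),(330,199)): print('cabinet foot',atz(p,u,v,0).round(3))
print('mouth',atz(w,280,211,.085).round(3))
E
```

```text
cabinet foot [ 0.71 -0.23  0.  ]
cabinet foot [0.73  0.119 0.   ]
mouth [0.501 0.062 0.085]
```

apply_moves([
  [-1.8,-1.8,0,0,0,0,1],
  [-3.6,-3.6,0,0,0,0,1],
  [-5.4,-5.4,0,0,0,0,1],
  [-7.2,-7.2,0,0,0,0,1],
  [-8.8,-8.8,0,0,0,0,1],
])

```text
time: 2.08
position: [0.5332, 0.0208, 0.301]
tool_rot: [0.139, 0.99, 0.0, 0.0]
ft_force: [0.5, -0.4, 1.1]
grip_width: 0.0871
```

apply_moves([
  [0,0,0,0,0,0,1],
  [0,0,0,0,0,0,1],
])

```text
time: 2.25
position: [0.5327, 0.021, 0.3007]
tool_rot: [0.14, 0.99, 0.0, -0.0]
ft_force: [0.1, 0.2, 0.9]
grip_width: 0.087
```

```bash
python3 - <<'E'
from h import *
w,p=snap('wrist','w2'); print(p)
cv2.imwrite('pics/c4.png',cv2.resize(w[:260,80:480,::-1],None,fx=2,fy=2,interpolation=cv2.INTER_CUBIC))
E
```

```text
{'mtx': array([[295.18340268,   0.        , 324.94496633],
       [  0.        , 295.18340268, 193.56370934],
       [  0.        ,   0.        ,   1.        ]]), 'D': array([-0.05607079,  0.        ,  0.        ,  0.        ,  0.        ]), 'origin': array([0.46904875, 0.03982688, 0.44323855]), 'rotation': array([0.79343225, 0.59613151, 0.07393553, 0.09811234])}
```

View pics/c4.png

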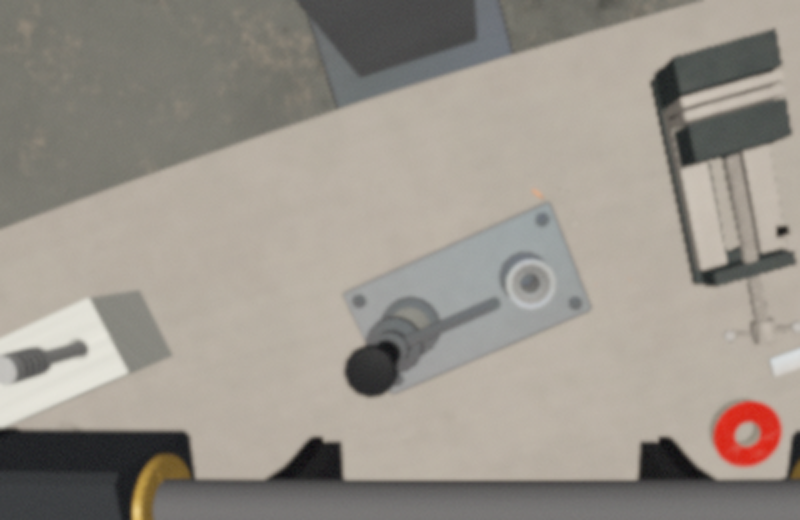

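In this view the mouth centre is at crop (530,283), the knob flange at (372,370) with the pointer arm reaching toward the mouth, and the short rod's head at (8,368).

```bash
cat > fit.py <<'E'
from h import *
from scipy.optimize import least_squares
p={'mtx':np.array([[295.18340268,0,324.94496633],[0,295.18340268,193.56370934],[0,0,1]]),'D':np.array([-0.05607079,0,0,0,0]),'origin':np.array([0.46904875,0.03982688,0.44323855]),'rotation':np.array([0.79343225,0.59613151,0.07393553,0.09811234])}
def c(a): return (a[0]/2+80,a[1]/2)
m=atz(p,*c((530,283)),.085);k=atz(p,*c((372,370)),.168)
print('mouth',m,'knob',k,'dist',np.linalg.norm((m-k)[:2]))
Q=np.array([atz(p,*c(a),.012) for a in ((343,293),(550,203),(592,308),(398,393))]);print(Q.round(4),'ctr',Q.mean(0),'sides',np.linalg.norm(Q-np.roll(Q,-1,0),axis=1))
print('yaw stand y',np.degrees(np.arctan2(*(m-k)[1::-1])))
print('plate yaw',np.degrees(np.arctan2(*(Q[1]-Q[0])[1::-1])),np.degrees(np.arctan2(*(Q[2]-Q[3])[1::-1])))
print('short top',atz(p,*c((8,368)),.127),'rack end',atz(p,*c((94,298)),.06),atz(p,*c((128,374)),.06))
ps=robot.camera_params('scene')
print('long top scene',atz(ps,341.3,234,.154),'short',atz(ps,319,229.5,.127))
E
python3 fit.py
```

```text
mouth [0.50039448 0.05594266 0.085     ] knob [ 0.511733   -0.03114793  0.168     ] dist 0.0878255838086627
[[ 0.4757 -0.0732  0.012 ]
 [ 0.4569  0.0875  0.012 ]
 [ 0.5367  0.098   0.012 ]
 [ 0.5583 -0.0582  0.012 ]] ctr [0.50689704 0.01352366 0.012     ] sides [0.16175489 0.0805494  0.15772264 0.08398172]
yaw stand y 97.41774291660236
plate yaw 96.65966573879234 97.8491416868609
short top [ 0.45806982 -0.24321588  0.127     ] rack end [ 0.43011306 -0.22186993  0.06      ] [ 0.4842375  -0.22079873  0.06      ]
long top scene [ 0.46872832 -0.34047916  0.154     ] short [ 0.46103995 -0.25259336  0.127     ]
```

Checks pass: mouth to knob is 88 mm (90 expected), the plate is 160×82 mm, and the stand's y axis is at about 97°. Next I'll look closely at the long rod from the wrist.

apply_moves([
  [-1,-3.4,0,0,0,0,1],
  [-2,-6.8,0,0,0,0,1],
  [-3,-10.2,0,0,0,0,1],
  [-4,-13.6,0,0,0,0,1],
  [-5,-17,0,0,0,0,1],
])

```text
time: 2.72
position: [0.5329, -0.1562, 0.3012]
tool_rot: [0.139, 0.99, 0.0, -0.0]
ft_force: [1.0, -0.6, 0.5]
grip_width: 0.0869
```

apply_moves([
  [-1,-3.4,0,0,0,0,1],
  [-2,-6.8,0,0,0,0,1],
  [-3,-10.2,0,0,0,0,1],
  [-4,-13.6,0,0,0,0,1],
  [-4,-13.6,0,0,0,0,1],
])

```text
time: 3.13
position: [0.5345, -0.3037, 0.301]
tool_rot: [0.142, 0.99, -0.002, 0.001]
ft_force: [0.9, -0.5, -0.5]
grip_width: 0.0872
```

apply_moves([
  [0,0,0,0,0,0,1],
  [0,0,0,0,0,0,1],
])

```text
time: 3.3
position: [0.5338, -0.2968, 0.3007]
tool_rot: [0.14, 0.99, 0.001, -0.001]
ft_force: [-0.1, 0.6, 0.5]
grip_width: 0.0869
```

```bash
python3 - <<'E'
from h import *
w,p=snap('wrist','w3'); np.save('p3.npy',p,allow_pickle=True)
cv2.imwrite('pics/c5.png',cv2.resize(w[:260,160:560,::-1],None,fx=2,fy=2,interpolation=cv2.INTER_CUBIC))
E
```

```text
(no output)
```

View pics/c5.png

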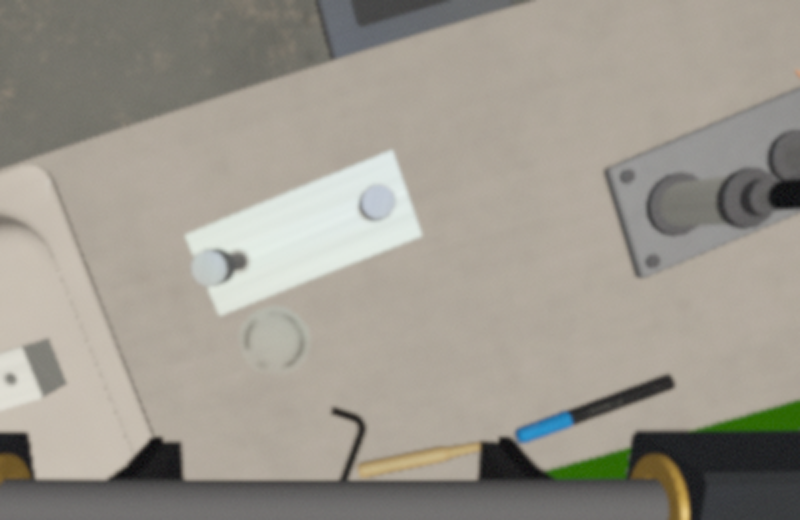

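The long rod's head is at crop (211,267) and the short rod's at (377,202). The rack corners are at (185,236), (392,150), (422,237) and (219,316).

```bash
python3 - <<'E'
from h import *
p=np.load('p3.npy',allow_pickle=True).item()
c=lambda a:(a[0]/2+160,a[1]/2)
L=atz(p,*c((211,267)),.154);S=atz(p,*c((377,202)),.127)
Q=np.array([atz(p,*c(a),.06) for a in((185,236),(392,150),(422,237),(219,316))])
print('long',L,'short',S,np.linalg.norm((L-S)[:2]));print(Q,Q.mean(0),np.linalg.norm(Q-np.roll(Q,-1,0),axis=1))
y=(Q[1]+Q[2]-Q[0]-Q[3]);y/=np.linalg.norm(y);print('holes',Q.mean(0)-.045*y,Q.mean(0)+.045*y)
o=robot.get_obs();R=Ro.from_quat(o['tool_rot']).as_matrix()
t=np.r_[L[:2],o['position'][2]];print(o['position'],'tool cm',R.T@(t-o['position'])*100,o['time'])
print(R)
E
```

```text
long [ 0.4666416  -0.33642945  0.154     ] short [ 0.45884445 -0.24915575  0.127     ] 0.08762131038288315
[[ 0.44246305 -0.36504106  0.06      ]
 [ 0.4291569  -0.22605804  0.06      ]
 [ 0.48485445 -0.22119262  0.06      ]
 [ 0.49674729 -0.36043225  0.06      ]] [ 0.46330542 -0.29318099  0.06      ] [0.13961852 0.05590965 0.13974661 0.05447954]
holes [ 0.46736452 -0.33799755  0.06      ] [ 0.45924633 -0.24836443  0.06      ]
[ 0.53388416 -0.29650009  0.3008818 ] tool cm [ 5.36178528e+00 -5.69301303e+00 -4.92802368e-04] 3.35
[[-9.61194114e-01  2.75871350e-01 -9.34395745e-04]
 [ 2.75869549e-01  9.61193587e-01  1.69697666e-03]
 [ 1.36628244e-03  1.37335265e-03 -9.99998124e-01]]
```

Everything agrees within 2 mm: the rack measures 140×55 mm and the hole matches the rod at (0.467,-0.337). I'll move over it and then down.

apply_moves([
  [2,-2,0,0,0,0,1],
  [4,-4.2,0,0,0,0,1],
  [5.4,-5.7,0,0,0,0,1],
  [5.4,-5.7,2,0,0,0,1],
  [5.4,-5.7,4,0,0,0,1],
])

```text
time: 3.77
position: [0.4663, -0.3379, 0.2625]
tool_rot: [0.14, 0.99, -0.001, 0.002]
ft_force: [0.3, 0.3, 0.3]
grip_width: 0.0869
```

apply_moves([
  [0,0,2.5,0,0,0,1],
  [0,0,5,0,0,0,1],
  [0,0,7.5,0,0,0,1],
  [0,0,10,0,0,0,1],
  [0,0,10,0,0,0,1],
])

```text
time: 4.18
position: [0.4642, -0.3341, 0.157]
tool_rot: [0.139, 0.99, 0.003, -0.004]
ft_force: [-0.1, 0.8, -0.1]
grip_width: 0.0868
```

```bash
python3 - <<'E'
from h import *
o=robot.get_obs();R=Ro.from_quat(o['tool_rot']).as_matrix()
print(o['position'],R.T@(np.array([.467,-.337,.140])-o['position'])*100,o['ft_force'])
E
```

```text
[ 0.46420126 -0.33408656  0.15701682] [-0.36444161 -0.21257125  1.69733005] [-0.07417273  0.76552808 -0.052085  ]
```

apply_moves([
  [0,0,1.1,0,0,0,1],
  [0,0,2.1,0,0,0,1],
  [0,0,2.1,0,0,0,1],
  [0,0,2.1,0,0,0,1],
])

```text
time: 4.52
position: [0.4664, -0.3387, 0.1406]
tool_rot: [0.14, 0.99, -0.0, 0.0]
ft_force: [0.2, -0.6, -0.1]
grip_width: 0.0869
```

apply_moves([
  [0,0,0,0,0,0,0],
  [0,0,0,0,0,0,0],
  [0,0,0,0,0,0,0],
  [0,0,0,0,0,0,0],
  [0,0,0,0,0,0,0],
], newtons=25)

```text
time: 4.93
position: [0.4662, -0.339, 0.1405]
tool_rot: [0.141, 0.99, -0.0, 0.0]
ft_force: [0.0, 0.3, 0.3]
grip_width: 0.0611
```

apply_moves([
  [0,0,0,0,0,0,0],
  [0,0,0,0,0,0,0],
  [0,0,0,0,0,0,0],
  [0,0,0,0,0,0,0],
  [0,0,0,0,0,0,0],
])

```text
time: 5.35
position: [0.4661, -0.3388, 0.1401]
tool_rot: [0.14, 0.99, 0.0, -0.0]
ft_force: [1.0, 0.4, 0.9]
grip_width: 0.0282
```

apply_moves([
  [0,0,0,0,0,0,0],
  [0,0,0,0,0,0,0],
  [0,0,0,0,0,0,0],
  [0,0,0,0,0,0,0],
  [0,0,0,0,0,0,0],
])

```text
time: 5.77
position: [0.4661, -0.3388, 0.1401]
tool_rot: [0.14, 0.99, 0.0, -0.0]
ft_force: [-0.6, -0.0, 0.2]
grip_width: 0.0171
```

apply_moves([
  [0,0,-1,0,0,0,0],
  [0,0,-2,0,0,0,0],
  [0,0,-3,0,0,0,0],
  [0,0,-4.5,0,0,0,0],
  [0,0,-6,0,0,0,0],
])

```text
time: 6.18
position: [0.4661, -0.3388, 0.2017]
tool_rot: [0.14, 0.99, -0.0, 0.0]
ft_force: [0.5, 0.1, 0.3]
grip_width: 0.017
```

apply_moves([
  [0,0,-2,0,0,0,0],
  [0,0,-4,0,0,0,0],
  [0,0,-6,0,0,0,0],
  [0,0,-8,0,0,0,0],
  [0,0,-8,0,0,0,0],
])

```text
time: 6.6
position: [0.4679, -0.3406, 0.2858]
tool_rot: [0.14, 0.99, -0.003, 0.004]
ft_force: [0.1, -0.6, -0.1]
grip_width: 0.017
```

```bash
python3 - <<'E'
from h import *
o=robot.get_obs();R=Ro.from_quat(o['tool_rot']).as_matrix()
print(o['position'],o['grip_width'],o['ft_force'],R.T@(np.array([.5,.0575,.28])-o['position'])*100)
E
```

```text
[ 0.46793042 -0.34064221  0.28581875] 0.01700185489867729 [ 0.12273882 -0.64666428 -0.05671915] [ 7.98699467 39.13970338  0.29480351]
```

The rod is held, at 17 mm opening. I'll raise it so the foot clears the knob (0.168) and carry it over the tube.

apply_moves([
  [0,0,-2,0,0,0,0],
  [0,0,-4,0,0,0,0],
  [0.6,3,-4,0,0,0,0],
  [1.2,6,-4,0,0,0,0],
  [1.8,9,-4,0,0,0,0],
])

```text
time: 7.02
position: [0.4735, -0.2465, 0.3204]
tool_rot: [0.141, 0.99, -0.0, 0.0]
ft_force: [0.6, 0.2, -1.4]
grip_width: 0.0169
```

apply_moves([
  [0.6,3,0,0,0,0,0],
  [1.2,6,0,0,0,0,0],
  [1.8,9,0,0,0,0,0],
  [2.4,12,0,0,0,0,0],
  [3.0,15,0,0,0,0,0],
])

```text
time: 7.43
position: [0.4862, -0.0933, 0.3201]
tool_rot: [0.141, 0.99, 0.0, -0.0]
ft_force: [0.8, -0.9, -0.3]
grip_width: 0.0174
```

apply_moves([
  [0.6,3,0,0,0,0,0],
  [1.2,6,0,0,0,0,0],
  [1.8,9,0,0,0,0,0],
  [2.4,12,0,0,0,0,0],
  [3.0,15,0,0,0,0,0],
])

```text
time: 7.85
position: [0.499, 0.0591, 0.3202]
tool_rot: [0.14, 0.99, -0.0, -0.0]
ft_force: [0.1, 0.3, 0.1]
grip_width: 0.0173
```

apply_moves([
  [0,0,0,0,0,0,0],
  [0,0,0,0,0,0,0],
  [0,0,0,0,0,0,0],
])

```text
time: 8.1
position: [0.4993, 0.0573, 0.32]
tool_rot: [0.14, 0.99, -0.0, -0.0]
ft_force: [0.2, -0.1, -0.4]
grip_width: 0.0175
```

```bash
python3 - <<'E'
from h import *
o=robot.get_obs();R=Ro.from_quat(o['tool_rot']).as_matrix()
print(o['position'],R.T@(np.array([.5006,.057,.32])-o['position'])*100)
E
```

```text
[0.4993115  0.05729331 0.3200476 ] [-0.13192989  0.00756952  0.00474155]
```

apply_moves([
  [-0.1,0,2,0,0,0,0],
  [-0.1,0,4,0,0,0,0],
  [-0.1,0,6.5,0,0,0,0],
  [-0.1,0,9.2,0,0,0,0],
  [-0.1,0,9.2,0,0,0,0],
])

```text
time: 8.52
position: [0.4972, 0.0559, 0.2239]
tool_rot: [0.142, 0.99, -0.0, -0.005]
ft_force: [-0.9, 0.4, -0.7]
grip_width: 0.0172
```

apply_moves([
  [0,0,0,0,0,0,0],
  [0,0,0,0,0,0,0],
])

```text
time: 8.68
position: [0.5015, 0.0562, 0.2292]
tool_rot: [0.141, 0.99, -0.0, 0.001]
ft_force: [0.3, 0.1, 0.0]
grip_width: 0.0174
```

```bash
python3 - <<'E'
from h import *
print(robot.get_obs()['position'])
c=np.zeros((600,800,3),np.uint8)
for i,n in enumerate(('scene','side')):
    im,p=snap(n,n+'4'); u,v=proj(p,[.5006,.057,.11])[0]; u,v=int(u),int(v); print(n,u-65,v-90,proj(p,[[.5006,.057,.085],[.5006,.057,.103]]))
    cr=im[v-90:v+60,u-65:u+65,::-1]; r=cv2.resize(cr,None,fx=3,fy=4 if 0 else 3,interpolation=cv2.INTER_CUBIC)
    c[:r.shape[0],i*400:i*400+r.shape[1]]=r
cv2.imwrite('pics/c6.png',c[:450])
E
```

```text
[0.5015333  0.05624532 0.22917511]
scene 213 100 [[278.86731885 197.44236648]
 [278.62936784 192.1847071 ]]
side 244 144 [[309.34710077 241.01548387]
 [309.15856755 236.27918161]]
```

View pics/c6.png

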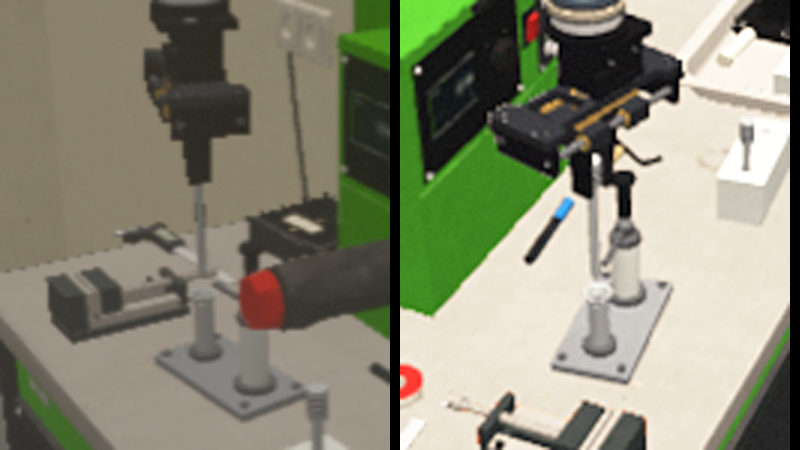

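In the side view the rod's foot (598,283) sits right above the mouth (599,293); in the scene view it is offset by about 1 px. That is within the flare's capture, so I'll lower slowly with a 1 mm correction and watch the force.

apply_moves([
  [0,-0.1,0.7,0,0,0,0],
  [0,-0.1,1.4,0,0,0,0],
  [0,-0.1,2.1,0,0,0,0],
  [0,-0.1,2.8,0,0,0,0],
  [0,-0.1,3.5,0,0,0,0],
])

```text
time: 9.2
position: [0.5001, 0.0563, 0.1923]
tool_rot: [0.14, 0.99, -0.0, -0.0]
ft_force: [0.3, 0.1, -1.9]
grip_width: 0.0173
```

apply_moves([
  [0,0,0.5,0,0,0,0],
  [0,0,1,0,0,0,0],
  [0,0,1.5,0,0,0,0],
  [0,0,2,0,0,0,0],
  [0,0,2,0,0,0,0],
])

```text
time: 9.62
position: [0.4997, 0.0563, 0.1721]
tool_rot: [0.14, 0.99, -0.0, -0.001]
ft_force: [0.3, 0.2, -1.1]
grip_width: 0.0175
```

Foot is at about z=0.047, so it is inside the tube, with almost no force. Continuing down.

apply_moves([
  [0,0,0.6,0,0,0,0],
  [0,0,1.2,0,0,0,0],
  [0,0,1.8,0,0,0,0],
  [0,0,2.4,0,0,0,0],
  [0,0,2.7,0,0,0,0],
])

```text
time: 10.03
position: [0.4999, 0.0563, 0.1451]
tool_rot: [0.14, 0.99, -0.0, -0.001]
ft_force: [-0.2, 0.1, -0.2]
grip_width: 0.0169
```

apply_moves([
  [0,0,0.15,0,0,0,0],
  [0,0,0.3,0,0,0,0],
  [0,0,0.45,0,0,0,0],
  [0,0,0.45,0,0,0,0],
])

```text
time: 10.37
position: [0.5003, 0.0562, 0.1415]
tool_rot: [0.14, 0.99, -0.0, -0.0]
ft_force: [0.3, -0.0, -1.1]
grip_width: 0.017
```

apply_moves([
  [0,0,0.1,0,0,0,0],
  [0,0,0.2,0,0,0,0],
  [0,0,0.2,0,0,0,0],
])

```text
time: 10.62
position: [0.5016, 0.0561, 0.1409]
tool_rot: [0.14, 0.99, 0.0, 0.002]
ft_force: [-0.7, 1.0, 6.0]
grip_width: 0.0173
```

apply_moves([
  [0,0,0.1,0,0,0,0],
  [0,0,0.2,0,0,0,0],
  [0,0,0.2,0,0,0,0],
])

```text
time: 10.87
position: [0.5033, 0.0558, 0.1406]
tool_rot: [0.14, 0.99, 0.0, 0.004]
ft_force: [-1.1, 0.1, 16.5]
grip_width: 0.0174
```

It stopped firmly at z≈0.141 with 16 N, the expected floor height. I'll ease off, release and rise.

apply_moves([
  [0,0,-0.3,0,0,0,0],
  [0,0,-0.3,0,0,0,0.6],
  [0,0,-0.3,0,0,0,0.6],
  [0,0,-0.3,0,0,0,0.6],
  [0,0,-0.3,0,0,0,0.6],
])

```text
time: 11.28
position: [0.5, 0.0563, 0.1402]
tool_rot: [0.14, 0.99, -0.0, -0.0]
ft_force: [-0.1, -0.5, 0.1]
grip_width: 0.0366
```

apply_moves([
  [0,0,0,0,0,0,0.6],
  [0,0,0,0,0,0,0.6],
  [0,0,0,0,0,0,0.6],
  [0,0,0,0,0,0,0.6],
  [0,0,0,0,0,0,0.6],
])

```text
time: 11.7
position: [0.5003, 0.0563, 0.1405]
tool_rot: [0.14, 0.99, -0.0, -0.0]
ft_force: [0.4, 0.0, 0.2]
grip_width: 0.0517
```

apply_moves([
  [0,0,-2,0,0,0,0.6],
  [0,0,-4,0,0,0,0.6],
  [0,0,-7,0,0,0,0.6],
  [0,0,-10,0,0,0,0.6],
  [0,0,-10,0,0,0,0.6],
])

```text
time: 12.12
position: [0.5038, 0.056, 0.2459]
tool_rot: [0.14, 0.99, 0.0, 0.006]
ft_force: [1.2, -0.3, -0.1]
grip_width: 0.0519
```

```bash
python3 - <<'E'
from h import *
o=robot.get_obs();R=Ro.from_quat(o['tool_rot']).as_matrix()
m=np.array([.5003,.0563]);k=m-.09*np.array([-.127,.992]);print('knob',k)
print(o['position'],o['time'],R.T@(np.r_[k,.24]-o['position'])*100)
E
```

```text
knob [ 0.51173 -0.03298]
[0.50382376 0.0560175  0.24589473] 12.1167 [-3.22477242 -8.33109977  0.60969675]
```

Now over the knob, predicted (0.5117,-0.033) from the tube and measured (0.5117,-0.031).

apply_moves([
  [-1.2,-2.7,0,0,0,0,0.6],
  [-2.4,-5.4,0,0,0,0,0.6],
  [-3.6,-8.1,0,0,0,0,0.6],
  [-3.6,-8.1,0,0,0,0,0.6],
  [-3.6,-8.1,0,0,0,0,0.6],
])

```text
time: 12.53
position: [0.5124, -0.0328, 0.2401]
tool_rot: [0.142, 0.99, 0.0, -0.0]
ft_force: [-0.1, 1.1, 0.0]
grip_width: 0.0524
```

```bash
python3 - <<'E'
from h import *
print(robot.get_obs()['position'])
c=np.zeros((450,800,3),np.uint8)
for i,n in enumerate(('scene','side')):
    im,p=snap(n,n+'5'); u,v=proj(p,[.5006,.02,.13])[0]; u,v=int(u),int(v); print(n,u-65,v-90)
    r=cv2.resize(im[v-90:v+60,u-65:u+65,::-1],None,fx=3,fy=3,interpolation=cv2.INTER_CUBIC)
    c[:r.shape[0],i*400:i*400+r.shape[1]]=r
cv2.imwrite('pics/c7.png',c)
E
```

```text
[ 0.51235079 -0.03276901  0.24012243]
scene 218 98
side 249 132
```

View pics/c7.png

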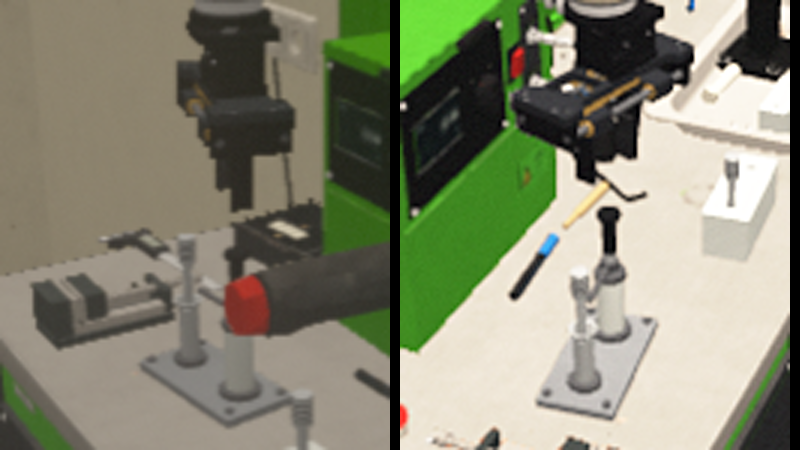

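The long rod stands upright in the tube at (580,300), the short one is still in the rack, and the knob at (608,215) lies between the fingers. I'll descend to the grip height and close.

apply_moves([
  [0,0,2,0,0,0,0.6],
  [0,0,4,0,0,0,0.6],
  [0,0,6,0,0,0,0.6],
  [0,0,8,0,0,0,0.6],
  [0,0,9.8,0,0,0,0.6],
])

```text
time: 13.05
position: [0.5116, -0.03, 0.1415]
tool_rot: [0.139, 0.99, 0.0, -0.001]
ft_force: [-0.0, 0.0, -0.7]
grip_width: 0.0524
```

apply_moves([
  [0,0,0,0,0,0,0.6],
  [0,0,0,0,0,0,0.6],
  [0,0,0,0,0,0,0],
  [0,0,0,0,0,0,0],
  [0,0,0,0,0,0,0],
], newtons=35)

```text
time: 13.47
position: [0.5131, -0.0315, 0.1438]
tool_rot: [0.14, 0.99, -0.0, 0.001]
ft_force: [0.5, -0.1, 0.3]
grip_width: 0.0397
```

apply_moves([
  [0,0,0,0,0,0,0],
  [0,0,0,0,0,0,0],
  [0,0,0,0,0,0,0],
  [0,0,0,0,0,0,0],
  [0,0,0,0,0,0,0],
])

```text
time: 13.88
position: [0.5122, -0.0337, 0.1434]
tool_rot: [0.14, 0.99, -0.002, 0.0]
ft_force: [-3.3, -6.6, 2.7]
grip_width: 0.0243
```

apply_moves([
  [0,0,0,0,0,0,0],
  [0,0,0,0,0,0,0],
  [0,0,0,0,0,0,0],
])

```text
time: 14.13
position: [0.5122, -0.0337, 0.1434]
tool_rot: [0.14, 0.99, -0.002, 0.0]
ft_force: [-2.1, -7.7, 2.6]
grip_width: 0.0241
```

Width stopped at 24 mm rather than 16, with a side force. Something other than the stem may be pinched, so I'll look before pulling.

```bash
python3 - <<'E'
from h import *
o=robot.get_obs();print(o['position'],o['moment'])
c=np.zeros((520,800,3),np.uint8)
for i,n in enumerate(('scene','side')):
    im,p=snap(n,n+'6'); u,v=proj(p,[.5117,-.02,.14])[0]; u,v=int(u),int(v); print(n,u-33,v-50,proj(p,[[.5117,-.032,.168],[.5117,-.032,.142],[.5117,-.032,.118]]).tolist())
    r=cv2.resize(im[v-50:v+36,u-33:u+33,::-1],None,fx=6,fy=6,interpolation=cv2.INTER_CUBIC)
    c[:r.shape[0],i*400:i*400+r.shape[1]]=r
cv2.imwrite('pics/c8.png',c)
E
```

```text
[ 0.51223143 -0.03373791  0.1433746 ] [-1.09576814  0.39194761 -0.05993468]
scene 260 138 [[294.73276745207085, 181.48387048493368], [294.9632411458674, 189.6892238590603], [295.17353251046086, 197.14222143185899]]
side 283 161 [[317.8949480184959, 202.28424154381483], [318.07459857469235, 209.28156702851166], [318.2372689509944, 215.6208806754271]]
```

View pics/c8.png

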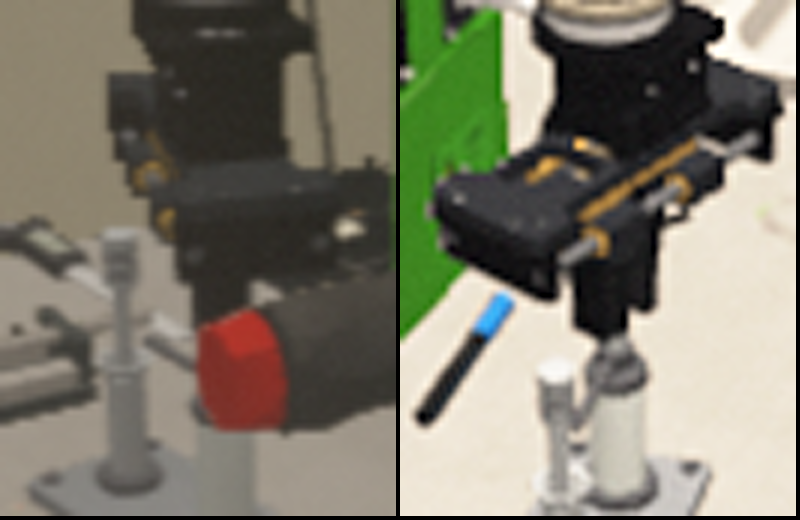

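Fingers straddle the knob. A 24–25 mm width fits the 26 mm flange, caught by the pads' upper edges, and the side force is purely along the jaws. I'll open, then go about 8 mm lower and shift toward the knob's axis.

apply_moves([
  [0,0,0,0,0,0,0.6],
  [0,0,0,0,0,0,0.6],
  [0,0,0,0,0,0,0.6],
  [0,-0.2,0,0,0,0,0.6],
  [0,-0.2,0,0,0,0,0.6],
])

```text
time: 14.65
position: [0.5118, -0.0335, 0.1426]
tool_rot: [0.14, 0.99, 0.0, -0.0]
ft_force: [0.6, 0.6, -0.3]
grip_width: 0.0486
```

apply_moves([
  [0,0,0.4,0,0,0,0.6],
  [0,0,0.8,0,0,0,0.6],
  [0,0,0.8,0,0,0,0.6],
])

```text
time: 14.9
position: [0.5112, -0.0332, 0.1337]
tool_rot: [0.14, 0.99, 0.0, -0.001]
ft_force: [0.1, 0.2, -0.5]
grip_width: 0.0521
```

apply_moves([
  [0,0,0,0,0,0,0],
  [0,0,0,0,0,0,0],
  [0,0,0,0,0,0,0],
  [0,0,0,0,0,0,0],
  [0,0,0,0,0,0,0],
])

```text
time: 15.32
position: [0.5119, -0.0335, 0.1347]
tool_rot: [0.14, 0.99, -0.0, 0.0]
ft_force: [0.9, -0.2, 0.7]
grip_width: 0.0265
```

apply_moves([
  [0,0,0,0,0,0,0],
  [0,0,0,0,0,0,0],
  [0,0,0,0,0,0,0],
  [0,0,0,0,0,0,0],
  [0,0,0,0,0,0,0],
])

```text
time: 15.73
position: [0.5118, -0.0337, 0.1347]
tool_rot: [0.14, 0.99, -0.0, 0.0]
ft_force: [-0.3, -1.3, 1.2]
grip_width: 0.0235
```

Width again 23.5 mm, but centred with no side force. A short trial pull will show if the draw rod follows; expect about −6 N.

apply_moves([
  [0,0,-0.3,0,0,0,0],
  [0,0,-0.6,0,0,0,0],
  [0,0,-1,0,0,0,0],
  [0,0,-1,0,0,0,0],
  [0,0,-1,0,0,0,0],
], newtons=45)

```text
time: 16.15
position: [0.5118, -0.0336, 0.1446]
tool_rot: [0.14, 0.99, -0.0, 0.0]
ft_force: [0.9, -3.9, -5.9]
grip_width: 0.0234
```

```bash
python3 - <<'E'
from h import *
o=robot.get_obs();print(o['position'],o['ft_force'],o['moment'],o['grip_width'])
im,p=snap('side','side7'); im2=cv2.imread('pics/side6.png')
c=np.hstack([cv2.resize(a[190:270,290:346],None,fx=7,fy=7,interpolation=cv2.INTER_CUBIC) for a in (cv2.imread('pics/side5.png'),cv2.imread('pics/side7.png'))])
print(c.shape);cv2.imwrite('pics/c9.png',c)
E
```

```text
[ 0.51179907 -0.03364997  0.14464297] [ 0.88668055 -3.86129107 -5.86710891] [-0.42787759 -0.14222045 -0.00736885] 0.023388601865493526
(560, 784, 3)
```

View pics/c9.png

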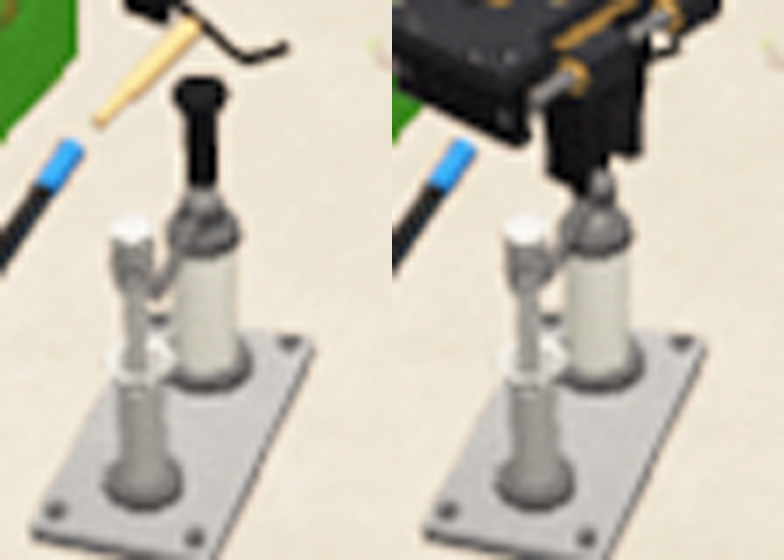

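The draw rod followed: the force is −5.9 N and the rod shows above the collar at (600,185). From rest (grip z 0.1347), 50 mm means z=0.1847, so I'll pull the remaining 40 mm slowly.

apply_moves([
  [0,0,-0.5,0,0,0,0],
  [0,0,-1,0,0,0,0],
  [0,0,-1.5,0,0,0,0],
  [0,0,-2,0,0,0,0],
  [0,0,-2,0,0,0,0],
])

```text
time: 16.62
position: [0.5118, -0.0336, 0.1655]
tool_rot: [0.14, 0.99, -0.0, 0.0]
ft_force: [1.9, -3.4, -8.9]
grip_width: 0.0238
```

apply_moves([
  [0,0,-0.5,0,0,0,0],
  [0,0,-1,0,0,0,0],
  [0,0,-1.5,0,0,0,0],
  [0,0,-2,0,0,0,0],
  [0,0,-2,0,0,0,0],
])

```text
time: 17.03
position: [0.5118, -0.0336, 0.1853]
tool_rot: [0.14, 0.99, -0.0, 0.0]
ft_force: [2.2, -4.1, -11.9]
grip_width: 0.0234
```

apply_moves([
  [0,0,0,0,0,0,0],
  [0,0,0,0,0,0,0],
  [0,0,0,0,0,0,0],
])

```text
time: 17.28
position: [0.5117, -0.0336, 0.1844]
tool_rot: [0.14, 0.99, -0.0, -0.0]
ft_force: [2.4, -4.6, -11.7]
grip_width: 0.0236
```

```bash
python3 - <<'E'
from h import *
o=robot.get_obs();print(o['time'],o['position'],o['ft_force'],o['grip_width'])
c=np.zeros((600,800,3),np.uint8)
for i,n in enumerate(('scene','side')):
    im,p=snap(n,n+'8')
    u,v=proj(p,[.506,.012,.15])[0].astype(int); u-=33; v-=50; print(n,u,v)
    c[:600,i*400:i*400+400]=cv2.resize(im[v:v+86,u:u+57,::-1],(400,600),interpolation=cv2.INTER_CUBIC)
    y=np.array([-.127,.992,0]); M=np.array([.5003,.0563,.155])
    q=(proj(p,[M,M-y*.017,M-y*.03,M-y*.017-[0,0,.005]])-[u,v])*7; print(q.round(0).tolist())
cv2.imwrite('pics/c10.png',c)
E
```

```text
17.2833 [ 0.511722   -0.03358983  0.1843869 ] [  2.40173902  -4.61031439 -11.66093508] 0.023568443994704816
scene 253 132
[[175.0, 313.0], [196.0, 325.0], [213.0, 334.0], [197.0, 335.0]]
side 280 165
[[202.0, 400.0], [214.0, 377.0], [224.0, 360.0], [215.0, 387.0]]
```

View pics/c10.png

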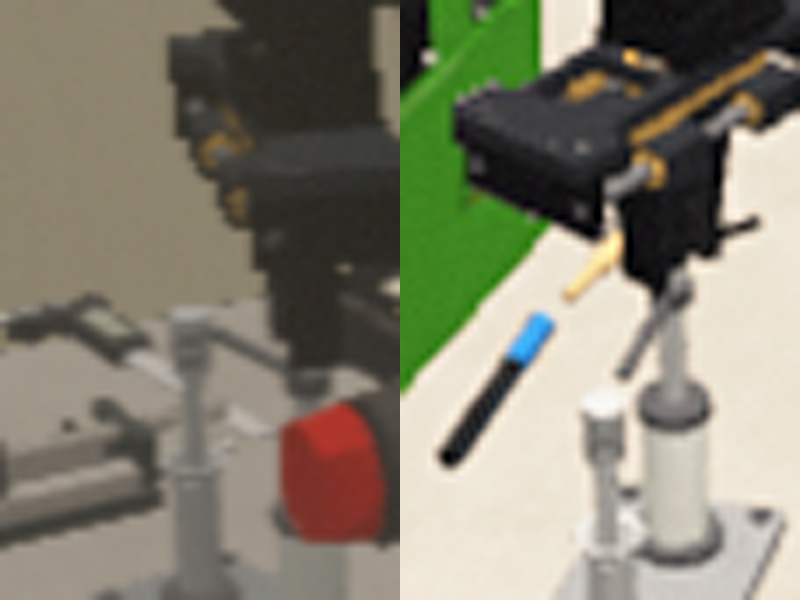

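The pointer and the rod's top look level in both views: in the scene crop the tip is at (213,330) against an expected (211,324), and in the side crop it lies on the expected line. Travel is 49.7 mm and the spring force 11.7 N (about 12 N expected at 50 mm). The rod stands free, so I'm handing in.

```bash
python3 -c "
from rig import robot
o=robot.get_obs();print(o['position'],o['joint_velocities'].round(4),o['grip_width']);print(robot.hand_in())"
```

```text
[ 0.51177063 -0.03361163  0.18434677] [-0.0012 -0.0001 -0.0005 -0.      0.0008 -0.0001] 0.02333161710457988
the job is handed in; nothing more can be done
None
```

I pushed the long rod to the bottom of the narrow tube and let go of it. I then pulled the draw rod up about 49.7 mm and handed the job in while still holding it. The robot clock stood at about 17.4 s of the 64 s allowed, and no verdict was reported.

**Checks that agreed**
- **Long rod:** it stopped firmly against the tube floor at 16 N, at the expected height, and stands upright and untouched.
- **Draw rod:** the spring force was −11.7 N, against about 12 N expected at 50 mm, and the arm was still.
- **Pointer:** level with the rod top in both camera views, as far as the pixels resolve (roughly 2–5 mm).
- **Short rod and tools:** the short rod was still in the rack when last seen, just before the pull. I never touched the tools.

**Checks that disagreed**
- **Grip opening:** it read about 23.5 mm instead of the 16 mm stem. The fingers probably hold the 26 mm flange, but I could not confirm that. I regripped 8 mm lower and it stayed the same. The hold did not slip.
- **Side force:** a steady side load of about 5 N stayed on the tool.

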